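Shift a gear lever through its H-gate

ROBOT

A 6-joint arm with a two-finger parallel gripper is mounted at the origin on a cart in front of the work surface, level with it; the furniture and walls round the work are solid. World frame = base frame: x ahead of the robot, y to its left, z up, the work surface at z = 0. Lengths are in m, angles in rad, forces in N, time in s.
With the tool pointing down it reaches from about 0.375 to 0.975 m from the base axis. Payload 3.8 kg.
Tool frame: the origin (TCP) lies at the very end of the fingers, on their centre line; the grasp point (between the pads) lies 19 mm behind it; z points along the fingers, y is the line along which they close (so a half turn about z gives the same grasp; the last joint's range is limited). The gripper opens to 85 mm and grips with 20 to 120 N. Pads are 22 mm wide; open, the fingers measure 114 mm over their backs; the gripper's body (76 mm by 85 mm) begins 54 mm behind the grasp point. The pads swing forward as they close: fully open they stand 13 mm farther back than shut.
Start: joints at [-0.037, 0.264, 1.604, -0, 1.274, -0.037], TCP at [0.675, -0, 0.231] pointing down, gripper open.
Joint ranges: [-2.63, 2.63], [-0.94, 2.18], [0.31, 2.57], [-1.31, 4.45], [0, 2.66], [-2.55, 2.55]. Speed limits (rad/s): [2.57, 2.57, 3.14, 3.14, 3.14, 3.14].

INTERFACE

Orientations are given as a rotation vector (axis times angle).
In Python, from workcell import monitor, viewer, job gives the robot as it stands. The module is installed in compiled form; this text tells all that it offers.
- The arm moves only by the tool step_arm, never from a script. Its argument "series" is one flat list of numbers, 4 for each row, row after row: the shift along the tool's x, y, z in m, then the turn about the tool's z in rad. A call has 1 to 8 rows; each row is the pose to reach, as a shift and turn from the pose commanded when the call began, along the tool's axes at that moment; what a row does not reach only later rows make up. A row lasts 1/8 s, in which the tool goes at most 62.5 mm and 10.7 degrees, less where a joint would pass 70% of its speed; a pose out of reach is approached as far as the arm can. A call with a gripper value outside its range is refused whole. "gripper" is the opening, from 0 (shut) to 1 (fully open), set as the call begins (left out, the last holds). The fingers move at their own pace and stop on an object; "newtons" is the grip in N (left out, the last holds). Time passes only in rows, so rows that repeat a pose let the fingers close. It gives the time, the measured TCP pose, the force, the opening and the grip force at its end, in the units of the state.
- monitor.read_state(): the state, without advancing time (a new reading comes with each control period).
- viewer.read_camera(name): name is "scene" or "side" or "wrist"; returns a dict with "image" (400x640x3 uint8, red, green, blue), "intrinsics" (3x3 intrinsics, pixels), "T" (4x4, takes a point from camera to world coordinates); the wrist camera has in their place "hand_eye" (4x4, takes a point from camera to tool coordinates, whose origin is the TCP and whose axes are the flange's). Camera axes: x right, y up, looking along -z (the intrinsics and any distortion apply to the point x, -y, -z); pixel columns grow to the right and rows downward; lengths in m; the calibration is good to about 2 mm. A picture is of the moment at which its call begins: read the wrist's pose just before it. There is no depth.
- job.finish_job(): hands the job in; it is judged then, once.
Trained networks look in a picture, given as the dict that the camera call returned (one of the last four; its "shot" number tells which), for a name from the list of things; names that differ only in an ending like _2 or _b are one class to them, and where a whole thing is asked for, a point or a joint stands for the part that bears it (a point fixed in the world has none). Each returns a list of dicts, best first, with "score" (0 to 1); they miss things now and then, are a little off and sometimes report something else, mostly with a low value. They report only what shows in the picture. A call takes as long as a camera call.
- viewer.boxes_of(picture, label): "extent" ([centre column, centre row, width, height] in pixels, round what is visible of it).
- viewer.spot_point(picture, label): "point" ([column, row] in pixels: a listed point, or the origin of a listed thing).
The state is a dict: "time": time; "q": joint angles; "joint_vel": joint speeds; "joint_torque": joint torques, N m; "tool_pos": TCP position; "tcp_rot": TCP orientation; "wrist_force": force on the tool from outside, world axes, zero at the start; "torque": the same for the moment, N m; "width": opening from 0.0 (shut) to 1.0 (fully open); "grip_force": force on a finger pad.
Only numpy, scipy, OpenCV 4.12 (cv2) and the standard library are available. Lean on these libraries where they do the work, as an engineer would, in place of code of your own. Each camera call takes 0.05 s, during which the arm holds its last target. There are 200 camera calls.

TASK

The gear shifter of a driving-game cabinet is screwed to the bench for testing; its lever is somewhere in the right-hand slot of the H-shaped gate. Shift it into the left-hand forward gear (forward is away from the robot): into neutral, across, then fully forward to the stop, without forcing it. Leave the joystick and the other things on the bench where they are.

Things in the scene. Friction and masses are not known exactly. Their poses are not given: they have to be found in the camera images.
- shifter: Gear shifter fixed to the bench: grey box 100 (x) x 86 (y) x 105 mm high on a dark steel foot 136 x 116 x 6 mm, with an aluminium gate plate 100 x 92 mm on top. Origin at the centre of its underside; x axis forward (away from the robot, yaw up to about 0.45 rad), y to its left, z up. The lever pivots 40 mm above the origin.
- gate (a point): Centre of the H-gate, on the plate's upper face, 110 mm above the bench; axes as the shifter. Two slots along x, 14 mm wide, at y = +16 and -16 mm, from x = -28 to +28 mm, joined by a cross slot 16 mm wide at x = 0. The 10 mm steel rod of the lever stands in the gate with 2 to 3 mm play to each side and can cross only near the middle.
- knob (a point): Centre of the black knob on top of the lever, 135 mm from the pivot. Rounded turned knob, 36 mm in diameter and 36 mm high, on the 10 mm rod. In the shifter's frame it is at (135 sin f, 135 cos f sin s, 40 + 135 cos f cos s) mm with f = lever_shift, s = lever_select.
- lever_shift (a joint): Lever tilt forward (+, towards the shifter's +x) or backward (-), rad; 0 is neutral (upright), stops at +-0.30 (the knob 40 mm forward or back). Friction holds it where it is left; it takes about 3 N at the knob. Starts anywhere between the two stops. Crossing is possible while it is within about 0.05 of 0; further off the rounded metal between the slots blocks it.
- lever_select (a joint): Lever tilt to the left (+, towards the shifter's +y) or right (-), rad; stops at +-0.235 (the knob 31 mm to the side). Friction holds it; about 3 N at the knob. Starts at about -0.22 (right-hand slot); about +0.20 to +0.235 is the left-hand slot.
- joystick: Bystander: arcade joystick with a ball top on a steel plate, 60 x 95 x 129 mm, standing loose about 160 mm to the left of the shifter's centre; origin at the centre of its underside. Not the lever to move.
- blue_board: Bystander: blue circuit board 53 x 71 x 19 mm, loose, close to the right of the shifter; origin at the centre of its underside.
- marker: Bystander: marker pen 13 x 128 x 15 mm lying across, just behind (beyond) the shifter; origin at the centre of its underside.
- meter: Bystander: multimeter 152 x 77 x 46 mm lying at the front left of the bench; origin at the centre of its underside.
- motor: Bystander: small square stepper motor 42 x 42 x 59 mm, shaft up, standing loose to the front left of the shifter; origin at the centre of its underside.

How it is judged:
At the end, for the whole second after the job is handed in: The lever rests in the left-hand forward slot (lever_select above 0.16 rad, lever_shift above 0.25 of its 0.30 rad), let go and still, and joystick, blue board, marker, multimeter and stepper motor are each within 30 mm of where they stood (value of joint lever_select above 0.16 rad and value of joint lever_shift above 0.25 rad and velocity of joint lever_shift below 0.05 rad/s and distance of each of joystick, blue_board, marker, meter, motor from where it was at the start of the episode below 0.03 m); the robot touches nothing.
It fails at once if the shifter was forced: more than 60 N between the robot and the shifter (contact force between the arm and shifter above 60 N).
It fails at once if the shifter was forced: more than 60 N between the fingers and the shifter (contact force between the fingers and shifter above 60 N).
It fails at once if the lever was bent across the metal between the slots (value of joint lever_select between -0.1 and 0.1 rad and (value of joint lever_shift above 0.15 rad or value of joint lever_shift below -0.15 rad)).
It also fails if it takes over 45 s, if anything falls off the work surface, if the arm or the gripper's body presses on something with over 40 N, if the wrist force passes 120 N, or if a joint passes its speed limit or range.

## Working session

There is one attempt and no reset: what is moved stays moved. The work goes in short steps, Python scripts to look and compute and a tool call to move; the robot and the scene stay as the last step left them, time stands still between calls to the robot, and variables do not carry over. Pictures are saved under pics/ and viewed, at most 10 in all, crops included, and the job is handed in when it is done.

Besides the shell and the picture viewer there is one more tool, called after "Call:" as name(argument=value, ...) on one line, values as JSON. step_arm: Moves the arm, as the interface text tells. Its arguments: {"type":"object","properties":{"series":{"type":"array"},"gripper":{"type":"number"},"newtons":{"type":"number"}},"required":["series"]}

```bash
mkdir -p pics; cat > h.py <<'E'
import numpy as np, cv2
from workcell import monitor, viewer, job
from scipy.spatial.transform import Rotation as R
from scipy.optimize import least_squares
def camT(p,st=None):
    if "T" in p: return np.array(p["T"])
    T=np.eye(4);T[:3,:3]=R.from_rotvec(st["tcp_rot"]).as_matrix();T[:3,3]=st["tool_pos"]
    return T@np.array(p["hand_eye"])
def look(n):
    st=monitor.read_state(); p=viewer.read_camera(n); return p,camT(p,st)
def proj(p,T,X):
    c=(np.atleast_2d(X)-T[:3,3])@T[:3,:3]; K=np.array(p["intrinsics"])
    u=np.c_[c[:,0],-c[:,1],-c[:,2]]@K.T; return u[:,:2]/u[:,2:]
E
python3 - <<'E'
from h import *
print({k:np.round(v,3) for k,v in monitor.read_state().items()})
ims=[]
for n in ["scene","side","wrist"]:
    p,T=look(n); print(n,[k for k in p], np.round(p["intrinsics"],1).tolist(), np.round(T,3).tolist())
    for l in ["shifter","gate","knob"]:
        print(l,[(np.round(d["point"]),round(d["score"],2)) for d in viewer.spot_point(p,l)[:2]],[(np.round(d["extent"]),round(d["score"],2)) for d in viewer.boxes_of(p,l)[:2]])
    cv2.imwrite(f"pics/{n}0.png",p["image"][:,:,::-1])
E
```

```text
{'time': np.float64(0.0), 'q': array([-0.037,  0.265,  1.605,  0.   ,  1.274, -0.037]), 'joint_vel': array([-0.   ,  0.001,  0.001,  0.   , -0.001, -0.001]), 'joint_torque': array([ 1.0000e-03, -5.1512e+01, -3.6731e+01, -0.0000e+00,  1.3000e-02,
        0.0000e+00]), 'tool_pos': array([0.674, 0.   , 0.23 ]), 'tcp_rot': array([-2.22e+00, -2.22e+00,  2.00e-03]), 'wrist_force': array([ 0.654, -0.385,  0.614]), 'torque': array([-0.022, -0.001,  0.013]), 'grip_force': np.float64(0.0), 'width': np.float64(0.997)}
scene ['image', 'intrinsics', 'T', 'shot'] [[487.1, 0.0, 313.9], [0.0, 487.1, 200.5], [0.0, 0.0, 1.0]] [[0.862, 0.21, -0.461, 0.046], [-0.507, 0.378, -0.775, -0.681], [0.011, 0.902, 0.432, 0.578], [0.0, 0.0, 0.0, 1.0]]
shifter [(array([338., 289.]), 0.91)] [(array([337., 262.,  80., 100.]), 0.64)]
gate [(array([338., 243.]), 0.79), (array([220., 219.]), 0.53)] [(array([337., 262.,  78.,  95.]), 0.96)]
knob [(array([324., 223.]), 0.9)] [(array([321., 232.,  19.,  41.]), 0.87)]
side ['image', 'intrinsics', 'T', 'shot'] [[512.7, 0.0, 311.9], [0.0, 512.7, 207.5], [0.0, 0.0, 1.0]] [[1.0, -0.003, -0.024, 0.48], [-0.021, 0.378, -0.926, -0.894], [0.012, 0.926, 0.378, 0.557], [0.0, 0.0, 0.0, 1.0]]
shifter [] [(array([307., 272.,  81., 105.]), 0.92)]
gate [(array([305., 250.]), 0.84)] [(array([304., 271.,  83., 109.]), 0.84)]
knob [(array([282., 229.]), 0.81)] [(array([284., 237.,  24.,  36.]), 0.66)]
wrist ['image', 'intrinsics', 'hand_eye', 'shot'] [[288.6, 0.0, 319.1], [0.0, 288.6, 198.8], [0.0, 0.0, 1.0]] [[1.0, -0.001, 0.0, 0.675], [0.001, 0.957, 0.289, 0.074], [-0.0, -0.289, 0.957, 0.374], [0.0, 0.0, 0.0, 1.0]]
shifter [] []
gate [(array([132., 212.]), 0.57)] [(array([120., 200., 239., 148.]), 0.94)]
knob [(array([ 28., 248.]), 0.88)] [(array([ 78., 234., 157.,  81.]), 0.7)]
```

View pics/scene0.png

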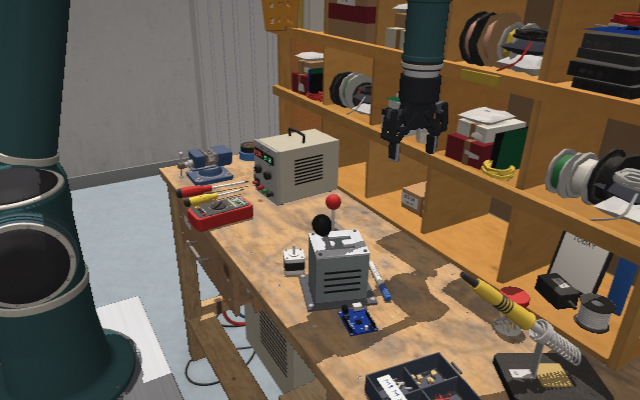

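View pics/side0.png

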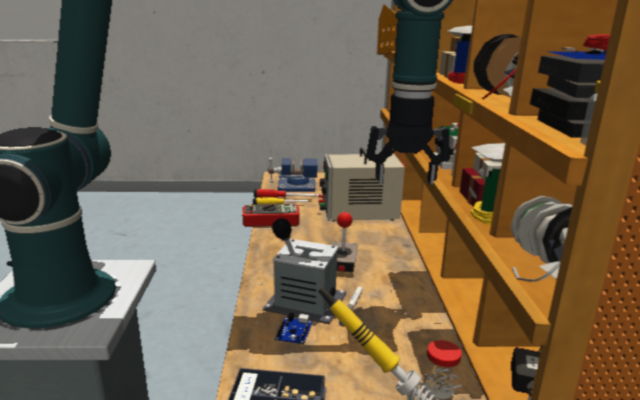

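View pics/wrist0.png

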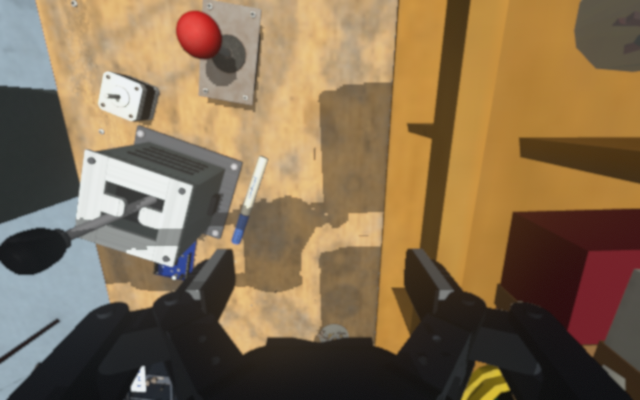

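The wrist view shows the shifter at left, with plate corners at about (85,150), (200,172), (178,265) and (75,235). The lever tilts back and right, with the knob at (30,248). The joystick is at (200,35), the motor at (128,95) and the pen at (250,200). The scene and side views agree. Next I'll fit the pose and the lever angles.

```bash
cat >> h.py <<'E'
def fk(v):
    x,y,a,f,s=v; r=R.from_euler('z',a).as_matrix()
    k=np.array([.135*np.sin(f),.135*np.cos(f)*np.sin(s),.04+.135*np.cos(f)*np.cos(s)])
    o=np.array([x,y,0]); return o,r,o+r@k,o+r@[0,0,.11]
E
python3 - <<'E'
from h import *
obs=[]
for n in ["scene","side","wrist"]:
    p,T=look(n)
    for l in ["gate","knob","shifter"]:
        d=viewer.spot_point(p,l)
        if d and d[0]["score"]>.5: obs.append((p,T,l,np.array(d[0]["point"])))
    if n=="wrist":
        for c,u in zip([(.05,.046),(-.05,.046),(.05,-.046),(-.05,-.046)],[(200,172),(85,150),(178,265),(75,235)]): obs.append((p,T,c,np.array(u)))
    for l in ["joystick","motor","blue_board","marker"]:
        d=viewer.spot_point(p,l)
        if d:
            K=np.array(p["intrinsics"]);u=np.linalg.inv(K)@[*d[0]["point"],1];r=T[:3,:3]@[u[0],-u[1],-u[2]];print(n,l,np.round(T[:3,3]-r*T[2,3]/r[2],3),round(d[0]["score"],2))
def res(v):
    o,r,k,g=fk(v);e=[]
    for p,T,l,u in obs:
        X={"gate":g,"knob":k,"shifter":o}[l] if isinstance(l,str) else g+r@[*l,0]
        e.append((proj(p,T,X)[0]-u))
    return np.array(e).ravel()
s=least_squares(res,[.5,0,-.2,-.2,-.22],loss='soft_l1',f_scale=3)
print(np.round(s.x,3),np.round(fk(s.x)[2],3)); print([(o[2],np.round(e,1)) for o,e in zip(obs,res(s.x).reshape(-1,2))])
E
```

```text
scene motor [0.457 0.095 0.   ] 0.68
scene blue_board [ 0.468 -0.123  0.   ] 0.57
scene marker [ 0.582 -0.046  0.   ] 0.5
side joystick [0.576 0.122 0.   ] 0.9
side blue_board [ 0.479 -0.122  0.   ] 0.87
side marker [ 0.586 -0.041  0.   ] 0.43
wrist joystick [0.575 0.133 0.   ] 0.73
wrist motor [0.456 0.087 0.   ] 0.63
wrist blue_board [ 0.469 -0.117  0.   ] 0.9
wrist marker [ 0.581 -0.037  0.   ] 0.59
[ 0.495 -0.017 -0.313 -0.329 -0.22 ] [ 0.445 -0.03   0.165]
[('gate', array([-2.3, -4.2])), ('knob', array([-3.3, -0.5])), ('shifter', array([0.2, 0.6])), ('gate', array([0. , 2.5])), ('knob', array([-3.3, -1.3])), ('shifter', array([ 0.4, -3.8])), ('gate', array([ 1.5, -0.6])), ('knob', array([ 4.3, -0.1])), ('shifter', array([ 2. , -1.2])), ((0.05, 0.046), array([-6.4,  9.4])), ((-0.05, 0.046), array([-0.5, -1.7])), ((0.05, -0.046), array([-1.3, -0.4])), ((-0.05, -0.046), array([1.7, 2. ]))]
```

Call:
step_arm(series=[-0.01,-0.04,-0.02,-0.18,-0.02,-0.08,-0.03,-0.36,-0.03,-0.12,-0.03,-0.54,-0.03,-0.16,-0.03,-0.72,-0.03,-0.2,-0.03,-0.9,-0.03,-0.23,-0.03,-1.08,-0.03,-0.23,-0.03,-1.26,-0.03,-0.23,-0.03,-1.26], gripper=1, newtons=20)

```text
time: 3.25
tool_pos: [0.4448, -0.03, 0.2617]
tcp_rot: [0.489, 3.102, 0.0]
wrist_force: [-0.3, 0.2, -0.1]
width: 0.999
grip_force: 0.0
```

```bash
python3 - <<'E'
from h import *
st=monitor.read_state();print(st["time"],st["tool_pos"],st["tcp_rot"],st["q"])
p,T=look("wrist");cv2.imwrite("pics/w1.png",p["image"][:,:,::-1])
for l in ["gate","knob"]: print(l,viewer.spot_point(p,l)[:2],viewer.boxes_of(p,l)[:1])
for a in (-.25,-.313):
  o,r,k,g=fk([.495,-.017,a,-.3,-.22]);print(k,proj(p,T,[g,k]+[g+r@[x,y,0] for x,y in [(.05,.046),(-.05,.046),(.05,-.046),(-.05,-.046)]]).round())
E
```

```text
3.25 [ 0.44481594 -0.03000688  0.26168141] [4.89304865e-01 3.10218609e+00 1.06327875e-04] [-1.23262927e-01 -2.02204015e-01  2.02765588e+00  3.37843464e-05
  1.31508429e+00 -1.38118735e+00]
gate [{'point': [340.9, 222.7], 'score': 0.82}] [{'extent': [341.2, 204.8, 90.6, 117.7], 'score': 0.68}]
knob [{'point': [315.8, 203.0], 'score': 0.79}] [{'extent': [316.2, 201.4, 44.0, 43.2], 'score': 0.94}]
[ 0.44938179 -0.03439997  0.16586191] [[344. 224.]
 [316. 207.]
 [386. 263.]
 [387. 177.]
 [306. 267.]
 [299. 182.]]
[ 0.44837682 -0.0314934   0.16586191] [[344. 224.]
 [319. 205.]
 [384. 265.]
 [390. 180.]
 [303. 265.]
 [302. 180.]]
```

View pics/w1.png

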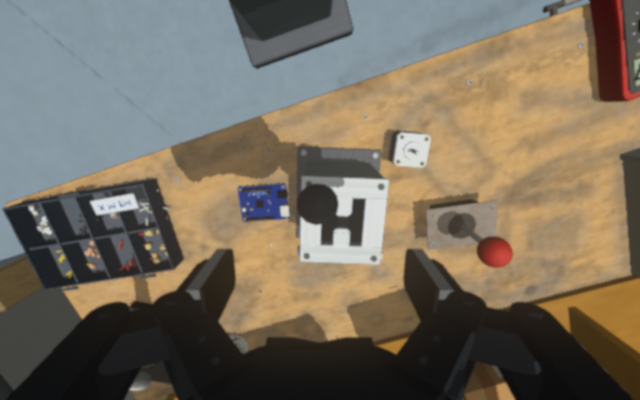

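The plate corners are at about (303,178), (387,179), (382,264) and (300,262). The H centre is near (343,223), and the knob at (316,203) is over the right-rear slot end. I'll refit with these.

```bash
python3 - <<'E'
from h import *
obs=[]
for n in ["scene","side","wrist"]:
    p,T=look(n)
    for l in ["gate","knob"]:
        d=viewer.spot_point(p,l)
        if d and d[0]["score"]>.5: obs.append((p,T,l,np.array(d[0]["point"])))
g=cv2.cvtColor(p["image"],cv2.COLOR_RGB2GRAY); m=(g>150).astype(np.uint8); m[:,:295]=0;m[:,392:]=0;m[:173]=0;m[270:]=0
c=max(cv2.findContours(m,0,2)[0],key=cv2.contourArea); print(cv2.minAreaRect(c),cv2.approxPolyDP(cv2.convexHull(c),5,True).reshape(-1,2).tolist())
for c,u in zip([(.05,.046),(-.05,.046),(.05,-.046),(-.05,-.046)],[(382,264),(387,179),(300,262),(303,178)]): obs.append((p,T,c,np.array(u)))
def res(v):
    o,r,k,g=fk(v);e=[]
    for p,T,l,u in obs:
        X={"gate":g,"knob":k,"shifter":o}[l] if isinstance(l,str) else g+r@[*l,0]
        e.append((proj(p,T,X)[0]-u))
    return np.array(e).ravel()
s=least_squares(res,[.5,0,-.2,-.2,-.22],loss='soft_l1',f_scale=3)
print(np.round(s.x,3),np.round(fk(s.x)[2],3)); print([(o[2],np.round(e,1)) for o,e in zip(obs,res(s.x).reshape(-1,2))])
E
```

```text
((343.0, 223.5), (91.0, 96.0), 90.0) [[391, 182], [391, 269], [295, 264], [300, 219], [344, 178]]
[ 0.493 -0.019 -0.328 -0.317 -0.237] [ 0.443 -0.034  0.165]
[('gate', array([-2.3, -2. ])), ('knob', array([-1.2,  0.8])), ('gate', array([-1.1, -3.3])), ('knob', array([-4.3, -1.3])), ('gate', array([1. , 0.6])), ('knob', array([0.1, 1.9])), ((0.05, 0.046), array([-1.2,  0.7])), ((-0.05, 0.046), array([1.4, 0.1])), ((0.05, -0.046), array([0.1, 1.5])), ((-0.05, -0.046), array([-3. , -0.4]))]
```

Call:
step_arm(series=[0,-0.002,0.04,0,0,-0.002,0.08,0,0,-0.002,0.116,0,0,-0.002,0.116,0], gripper=1)

```text
time: 4.45
tool_pos: [0.4414, -0.0315, 0.1423]
tcp_rot: [-0.485, -3.097, 0.0]
wrist_force: [-0.2, -0.1, -0.0]
width: 1.005
grip_force: 0.0
```

Call:
step_arm(series=[0,0,0,0,0,0,0,0,0,0,0,0,0,0,0,0,0,0,0,0,0,0,0,0], gripper=0.55, newtons=20)

```text
time: 5.2
tool_pos: [0.4444, -0.0319, 0.1453]
tcp_rot: [-0.486, -3.104, -0.0]
wrist_force: [-1.0, 1.2, 0.6]
width: 0.549
grip_force: 0.0
```

```bash
python3 - <<'E'
from h import *
st=monitor.read_state();print(st["time"],st["tool_pos"],st["width"],st["wrist_force"])
p,T=look("wrist");cv2.imwrite("pics/w2.png",p["image"][:,:,::-1]);print(viewer.boxes_of(p,"knob")[:1],proj(p,T,fk([.494,-.018,-.32,-.3,-.225])[2]))
E
```

```text
5.2 [ 0.44435108 -0.03189784  0.14529414] 0.548611977891585 [-1.01213804  1.23216685  0.56989415]
[{'extent': [450.4, 165.8, 63.2, 56.4], 'score': 0.67}] [[319.286828   278.60775946]]
```

View pics/w2.png

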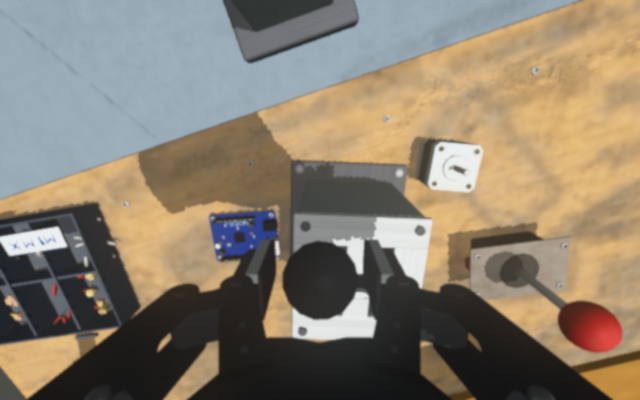

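Call:
step_arm(series=[0,0,0,0,0,0,0,0,0,0,0,0,0,0,0,0], gripper=0.3, newtons=20)

```text
time: 5.8
tool_pos: [0.4444, -0.0317, 0.1454]
tcp_rot: [0.486, 3.104, 0.0]
wrist_force: [-0.5, 2.5, 1.5]
width: 0.408
grip_force: 20.1
```

Call:
step_arm(series=[-0.008,0,-0.0015,0,-0.016,0,-0.003,0,-0.024,-0.001,-0.004,0,-0.032,-0.001,-0.005,0,-0.04,-0.001,-0.006,0,-0.04,-0.001,-0.006,0])

```text
time: 6.55
tool_pos: [0.4812, -0.0458, 0.1507]
tcp_rot: [-0.485, -3.101, 0.003]
wrist_force: [-3.9, -1.6, 1.4]
width: 0.408
grip_force: 22.2
```

```bash
cat > m.py <<'E'
from h import *
import sys
st=monitor.read_state();print(st["time"],st["tool_pos"],st["width"],st["wrist_force"],st["grip_force"])
obs=[]
for n in ["scene","side","wrist"]:
    p,T=look(n); d=viewer.spot_point(p,"knob")
    if d: obs.append((p,T,np.array(d[0]["point"]))); print(n,d[0])
f=lambda v:np.concatenate([proj(p,T,fk([.494,-.018,-.318,*v])[2])[0]-u for p,T,u in obs])
s=least_squares(f,[0,0],loss='soft_l1',f_scale=3);print(s.x,f(s.x).round(1))
t=R.from_euler('z',.318).as_matrix()@(np.array(st["tool_pos"])-[.494,-.018,0]);print("tcp in shifter",t.round(4))
cv2.imwrite(sys.argv[1],p["image"][:,:,::-1])
E
python3 m.py pics/w3.png
```

```text
6.55 [ 0.48117364 -0.04578428  0.1507011 ] 0.4082191471492665 [-3.88592323 -1.64404023  1.4333821 ] 22.249265941791236
scene {'point': [332.8, 287.4], 'score': 0.75}
side {'point': [299.0, 228.7], 'score': 0.6}
wrist {'point': [317.2, 274.1], 'score': 0.75}
[-0.02787493 -0.23316761] [  8.3 -66.9   0.7  -0.7  -0.4  -1.2]
tcp in shifter [-0.0035 -0.0304  0.1507]
```

View pics/w3.png

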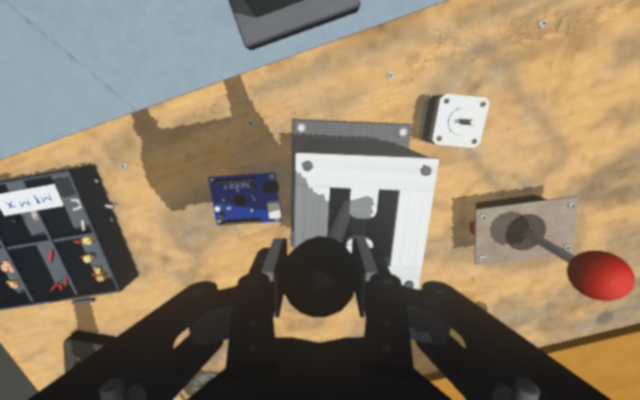

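The knob is held at (318,275) and the rod is just short of neutral (f≈-0.03). I'll go 3.5 mm further, loosen slightly and cross partway.

Call:
step_arm(series=[-0.002,0,0,0,-0.004,0,0,0,-0.004,0,0,0])

```text
time: 7.22
tool_pos: [0.4853, -0.0463, 0.1509]
tcp_rot: [-0.486, -3.102, 0.0]
wrist_force: [-5.3, -2.9, -0.1]
width: 0.408
grip_force: 21.4
```

Call:
step_arm(series=[0,0,0,0,0,0,0,0,0,0.008,-0.001,0,0,0.016,-0.002,0,0,0.024,-0.003,0,0,0.03,-0.003,0,0,0.03,-0.003,0], gripper=0.46)

```text
time: 8.1
tool_pos: [0.4951, -0.0167, 0.154]
tcp_rot: [-0.485, -3.103, -0.002]
wrist_force: [-0.3, 0.4, 0.0]
width: 0.458
grip_force: 0.0
```

```bash
python3 m.py pics/w4.png
```

```text
8.1 [ 0.49514172 -0.01665474  0.15399535] 0.4577082767667368 [-0.27570855  0.37079456  0.02800639] 0.012736365606542677
scene {'point': [345.4, 213.2], 'score': 0.6}
side {'point': [311.0, 222.4], 'score': 0.78}
wrist {'point': [315.3, 272.3], 'score': 0.88}
[ 0.00148513 -0.00920618] [-6.4 -2.2 -4.2 -2.3 -0.4  1.7]
tcp in shifter [0.0007 0.0016 0.154 ]
```

View pics/w4.png

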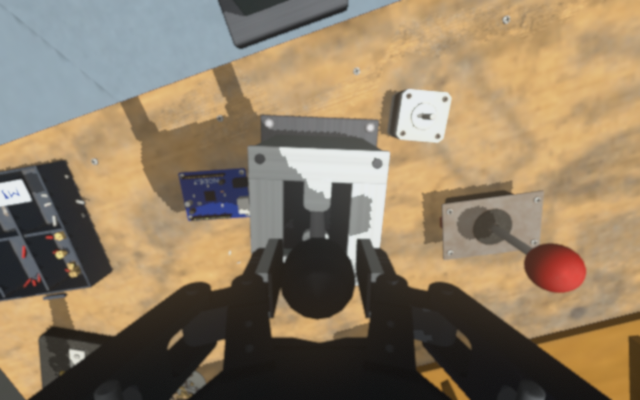

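The knob is at (318,275), midway across with f≈0. Continuing the crossing.

Call:
step_arm(series=[0,0.008,0,0,0,0.016,0.001,0,0,0.024,0.002,0,0,0.031,0.003,0,0,0.031,0.003,0])

```text
time: 9.02
tool_pos: [0.5048, 0.0126, 0.1511]
tcp_rot: [-0.485, -3.104, -0.001]
wrist_force: [0.2, -0.5, -0.2]
width: 0.461
grip_force: 0.1
```

```bash
python3 m.py pics/w5.png
```

```text
9.025 [0.50483216 0.0126406  0.15110563] 0.4609246196853746 [ 0.18590756 -0.47610457 -0.18448197] 0.05982153663353529
scene {'point': [339.5, 203.7], 'score': 0.7}
side {'point': [313.9, 216.5], 'score': 0.55}
wrist {'point': [315.7, 274.6], 'score': 0.59}
[0.01145496 0.22547796] [-4.2  1.5 -1.5 -0.9  0.1  1.2]
tcp in shifter [0.0007 0.0325 0.1511]
```

View pics/w5.png

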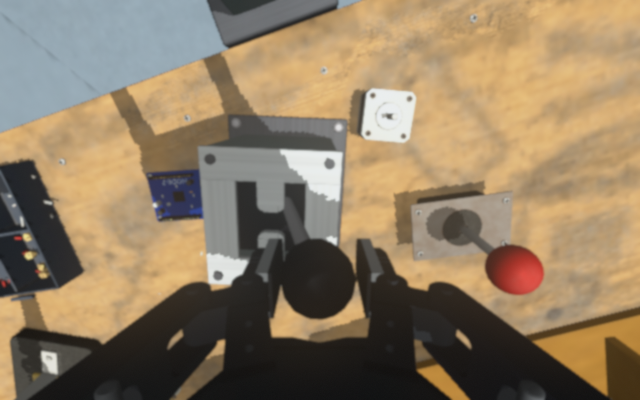

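The rod is in the left slot (rod at (295,220), knob at (318,278)). Grip again and push forward.

Call:
step_arm(series=[0,0,0,0,0,0,0,0,0,0,0,0], gripper=0.3, newtons=20)

```text
time: 9.7
tool_pos: [0.5044, 0.0113, 0.1513]
tcp_rot: [-0.486, -3.103, 0.001]
wrist_force: [-1.0, -1.7, 2.1]
width: 0.409
grip_force: 20.1
```

Call:
step_arm(series=[-0.008,0,0.0005,0,-0.016,0,0.001,0,-0.024,-0.001,0.002,0,-0.032,-0.001,0.004,0,-0.039,-0.001,0.006,0,-0.039,-0.001,0.006,0])

```text
time: 10.45
tool_pos: [0.54, -0.0023, 0.1447]
tcp_rot: [-0.487, -3.099, 0.003]
wrist_force: [-5.3, -5.4, 4.5]
width: 0.412
grip_force: 19.7
```

```bash
python3 m.py pics/w6.png
```

```text
10.45 [ 0.54004303 -0.00229997  0.14467133] 0.4123451462841736 [-5.28401762 -5.43705456  4.45814518] 19.66416807416863
scene {'point': [355.5, 209.9], 'score': 0.68}
side {'point': [332.2, 220.1], 'score': 0.66}
wrist {'point': [314.2, 269.5], 'score': 0.82}
[0.27170969 0.20888109] [-2.2 -3.4 -2.8  0.6  0.   1.4]
tcp in shifter [0.0388 0.0293 0.1447]
```

Call:
step_arm(series=[-0.002,0,0,0,-0.004,0,0,0,-0.004,0,0,0])

```text
time: 11.12
tool_pos: [0.5417, -0.003, 0.1441]
tcp_rot: [-0.486, -3.095, 0.003]
wrist_force: [-9.8, -4.0, 4.8]
width: 0.413
grip_force: 19.7
```

```bash
python3 m.py pics/w7.png
```

```text
11.125 [ 0.54168563 -0.00298587  0.14411785] 0.4131690170288306 [-9.81896892 -4.0134127   4.84463514] 19.669509072991787
scene {'point': [354.2, 206.0], 'score': 0.79}
side {'point': [333.5, 219.8], 'score': 0.65}
wrist {'point': [314.4, 267.7], 'score': 0.79}
[0.27523693 0.21011143] [-0.7  0.5 -3.9  0.9  0.3  0.8]
tcp in shifter [0.0406 0.0292 0.1441]
```

View pics/w7.png

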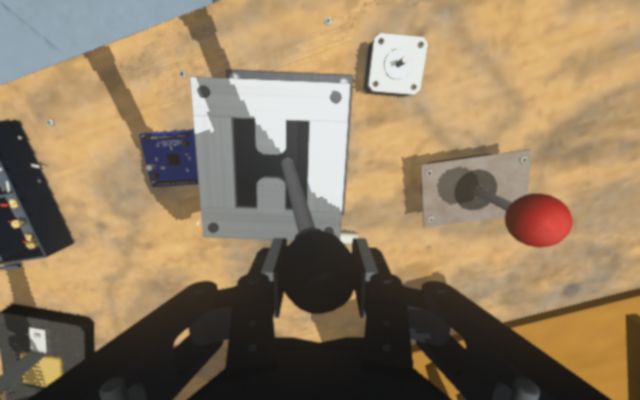

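The lever leans fully forward in the left slot and the resistance is rising, so it is at the stop. One small confirming push, then release and go straight up.

Call:
step_arm(series=[-0.002,0,0,0,-0.004,0,0,0,-0.004,0,0,0])

```text
time: 11.8
tool_pos: [0.5435, -0.0036, 0.1435]
tcp_rot: [-0.485, -3.091, 0.003]
wrist_force: [-14.7, -2.5, 8.1]
width: 0.406
grip_force: 19.6
```

Call:
step_arm(series=[0.004,0,0,0,0.004,0,0,0,0.004,0,0,0,0.004,0,0,0,0.004,0,0,0,0.004,0,0,0], gripper=0.7)

```text
time: 12.55
tool_pos: [0.5453, -0.0023, 0.1453]
tcp_rot: [0.486, 3.104, 0.0]
wrist_force: [-0.5, -0.5, 1.0]
width: 0.7
grip_force: 0.0
```

Call:
step_arm(series=[0,0,-0.03,0,0,0,-0.06,0,0,0,-0.1,0,0,0,-0.12,0,0,0,-0.12,0])

```text
time: 13.18
tool_pos: [0.5464, -0.0024, 0.267]
tcp_rot: [0.486, 3.1, 0.001]
wrist_force: [-0.5, -0.3, -0.4]
width: 0.703
grip_force: 0.0
```

```bash
python3 m.py pics/w8.png
```

```text
13.175 [ 0.54637533 -0.00240513  0.26696746] 0.7032710249180738 [-0.53418594 -0.30774923 -0.44132356] 0.0
scene {'point': [356.7, 209.1], 'score': 0.89}
side {'point': [271.2, 221.0], 'score': 0.74}
wrist {'point': [314.7, 193.0], 'score': 0.83}
[0.25961623 0.1988798 ] [-4.  -2.6 57.2 -0.5 -1.  -0. ]
tcp in shifter [0.0449 0.0312 0.267 ]
```

View pics/w8.png

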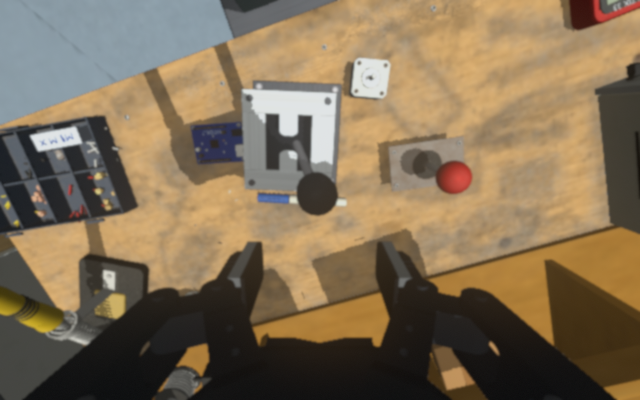

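The lever is released in the left-forward corner, with the knob at (317,193) and the bystanders untouched. The vision fit gives f≈0.26, which is marginal, so I'll make sure with a gentle push from behind using closed fingers.

Call:
step_arm(series=[0.03,0,0,0,0.057,0,0,0,0.057,0,0,0,0.057,0,0,0,0.057,0,0.05,0,0.057,0,0.08,0,0.057,0,0.105,0,0.057,0,0.105,0], gripper=0)

```text
time: 14.48
tool_pos: [0.4897, 0.0148, 0.1577]
tcp_rot: [-0.486, -3.098, 0.001]
wrist_force: [0.3, 0.3, -0.0]
width: 0.004
grip_force: 0.0
```

Call:
step_arm(series=[-0.005,0,0,0,-0.01,0,0,0,-0.015,0,0,0,-0.015,0,0,0])

```text
time: 14.98
tool_pos: [0.5062, 0.0104, 0.161]
tcp_rot: [0.486, 3.102, 0.0]
wrist_force: [0.2, 0.3, -0.3]
width: -0.002
grip_force: 0.0
```

Call:
step_arm(series=[-0.002,0,0,0,-0.004,0,0,0,-0.006,0,0,0,-0.006,0,0,0])

```text
time: 15.48
tool_pos: [0.5109, 0.0087, 0.1601]
tcp_rot: [-0.486, -3.103, -0.0]
wrist_force: [-0.4, 0.3, -0.3]
width: -0.0
grip_force: 0.2
```

Call:
step_arm(series=[-0.002,0,0,0,-0.004,0,0,0,-0.004,0,0,0])

```text
time: 15.85
tool_pos: [0.5142, 0.0074, 0.1598]
tcp_rot: [-0.486, -3.102, 0.0]
wrist_force: [-1.9, 0.2, -0.8]
width: 0.001
grip_force: 1.1
```

Call:
step_arm(series=[-0.002,0,0,0,-0.004,0,0,0,-0.004,0,0,0])

```text
time: 16.23
tool_pos: [0.5166, 0.0065, 0.1594]
tcp_rot: [-0.486, -3.099, 0.0]
wrist_force: [-6.5, 1.4, 0.9]
width: 0.002
grip_force: 3.5
```

Call:
step_arm(series=[-0.002,0,0,0,-0.004,0,0,0,-0.004,0,0,0])

```text
time: 16.6
tool_pos: [0.5184, 0.0057, 0.1589]
tcp_rot: [-0.485, -3.094, -0.0]
wrist_force: [-12.1, 3.0, 3.2]
width: -0.001
grip_force: 6.2
```

At 12 N, well above the 3 N friction, the lever is firmly on its stop. Backing off, then up.

Call:
step_arm(series=[0.02,0,0,0,0.03,0,0,0,0.03,0,-0.04,0,0.03,0,-0.09,0,0.03,0,-0.12,0,0.03,0,-0.12,0,0.03,0,-0.12,0])

```text
time: 17.48
tool_pos: [0.4936, 0.0142, 0.2797]
tcp_rot: [0.486, 3.104, -0.0]
wrist_force: [0.4, -0.4, -0.3]
width: 0.001
grip_force: 0.0
```

```bash
python3 m.py pics/w9.png; python3 - <<'E'
from h import *
for n in ["side","wrist"]:
    p,T=look(n)
    for l in ["joystick","motor","blue_board","marker"]:
        d=viewer.spot_point(p,l)
        if d:
            K=np.array(p["intrinsics"]);u=np.linalg.inv(K)@[*d[0]["point"],1];r=T[:3,:3]@[u[0],-u[1],-u[2]];print(n,l,np.round(T[:3,3]-r*T[2,3]/r[2],3),round(d[0]["score"],2))
E
```

```text
17.475 [0.493612   0.01418513 0.27968031] 0.0007002461304145603 [ 0.38448249 -0.35337502 -0.30233179] 0.0
scene {'point': [358.6, 208.7], 'score': 0.74}
side {'point': [332.6, 223.4], 'score': 0.68}
wrist {'point': [313.6, 244.4], 'score': 0.67}
[0.31165958 0.195323  ] [-2.4 -1.4 -0.9 -1.4 -0.3  3.5]
tcp in shifter [-0.0104  0.0305  0.2797]
side joystick [0.578 0.136 0.   ] 0.81
side blue_board [ 0.471 -0.128  0.   ] 0.75
side marker [ 0.584 -0.036  0.   ] 0.64
wrist joystick [0.578 0.126 0.   ] 0.8
wrist motor [0.454 0.09  0.   ] 0.8
wrist blue_board [ 0.578 -0.041  0.   ] 0.18
wrist marker [ 0.578 -0.043  0.   ] 0.72
```

Lever f≈0.31, s≈0.20; nothing else has moved.

```bash
python3 -c "
from workcell import job; print(job.finish_job())"
```

```text
the job is handed in; nothing more can be done
None
```

The job is handed in: the lever is in the left-hand forward gear, against its stop and let go (shift about 0.31 rad, select about 0.20 rad by camera). The highest wrist force I read was about 17 N. The joystick, board, marker and motor measured unmoved; I did not re-measure the multimeter, which the arm never came near.

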